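# Take a covered pan's temperature before washing it

### The job

Check whether the covered casserole has cooled enough to be washed: lift its lid off by the knob, set it down gently, knob up, in the middle of the cork mat, and let it go, then draw the contact thermometer out of its holder by the handle. Hold the thermometer upright in the pan with its spring head square on the round bright spot in the middle of the pan's floor, pressed lightly so that the head is about half way in, never hard, and finish while still holding it there so that the reading can settle. The pan stays where it stands, and so do the kitchen timer, the short tin and the green ramekin at the back.

Things in the scene. Friction and masses are not known exactly. Their poses are not given: they have to be found in the camera images.
- casserole: low round cooking pan of dark grey metal, 200 mm across the rim, 75 mm high, wall 5 mm, 1.8 kg, loose on the worktop, with two loop handles reaching to 127 mm from the axis on its own +y and -y sides. Origin: centre of its underside, z up.
- pan_spot (a point): centre of the bright round metal spot, 28 mm across and flush, in the middle of the pan's inner floor, 8 mm above the pan's underside and 67 mm below its rim. Hidden until the lid is off.
- casserole_lid: loose domed steel lid, 204 mm across, 0.4 kg, with a black knob on top, lying on the pan's rim; a plug 178 mm across and 6 mm deep under it sits in the mouth with 5 mm play all round, so it lifts straight off. Origin: centre of the plug's flat underside, 69 mm above the pan's; z up to the knob. Its steel top is 22 mm above the origin in the middle, 10 mm at the edge.
- lid_knob (a point): centre of the lid's black knob, on the lid's axis, 41 mm above the lid's origin. The knob is a round button 34 mm across, from 30 to 52 mm above the lid's origin, on an 18 mm neck.
- cork_mat: round cork pot mat, 200 mm across and 10 mm thick, fixed to the worktop. Origin: centre of its underside.
- probe_holder: upright round steel tube, 40 mm outside, 30 mm bore, open at the top, 98 mm high, on a weighted round foot 84 mm across, 0.9 kg, loose. The thermometer hangs in it, stem down, by its collar on the tube's rim, and must rise 95 mm to come out. Origin: centre of the foot's underside.
- thermometer: contact thermometer, 195 mm long, 0.15 kg, stem down. Origin: middle of the spring head's flat face when the head is out (in the holder 6 mm above the worktop); z up to the handle. Copper head 14 mm across, steel stem 11 mm across from z = 16 to 92 mm, collar 38 mm across, white handle from 96 to 195 mm, 24 mm thick along x, 40 mm wide along y, small display on its -x face.
- thermometer_grip (a point): a good place to hold the handle, on its axis, 162 mm from the face of the head when the head is out and 33 mm below the handle's top.
- probe_tip (a point): middle of the flat face of the thermometer's spring head (moves with the head).
- probe_head (a joint): how far the spring head is pushed into the stem, m: 0 is out, 0.010 is the stop. The spring is soft: 1.2 N starts it and 0.6 N more is needed per mm (about 4.2 N at half travel).
- kitchen_timer: cream kitchen timer, 68 mm across and 50 mm high, loose bystander; origin: centre of its underside.
- bean_tin: short food tin, 75 mm across and 58 mm high, loose bystander; origin: centre of its underside.
- ramekin_green: small green ramekin, 67 mm across and 40 mm high, loose bystander; origin: centre of its underside.

How it is judged:
By the outcome, as a careful person would: the job done as asked, in the order asked, and still so for the second after the job is handed in, while the arm keeps its last pose, push and grip.
It also fails if it takes over 67 s, if anything falls off the work surface, if the arm or the gripper's body presses on something with over 40 N, if the wrist force passes 120 N, or if a joint passes its speed limit or range.

### The arm

A 7-joint arm with a two-finger parallel gripper is mounted at the origin on a cart in front of the work surface, level with it; the furniture and walls round the work are solid. World frame = base frame: x ahead of the robot, y to its left, z up, the work surface at z = 0. Lengths are in m, angles in degrees, forces in N, time in s.
With the tool pointing down it reaches from about 0.425 to 0.875 m from the base axis. Payload 4.7 kg.
Tool frame: the origin (TCP) lies between the finger pads; the fingertips stand env.tip_reach ahead of it and the grasp point (between the pads) lies 2 mm behind it (env.tip_reach is the distance from the TCP to the fingertips, in m); z points along the fingers, y is the line along which they close (so a half turn about z gives the same grasp; the last joint's range is limited). The gripper opens to 87 mm and grips with 3 to 60 N. Pads are 19 mm wide; open, the fingers measure 117 mm over their backs; the gripper's body (75 mm by 190 mm) begins 51 mm behind the grasp point.
Start: joints at [74.834, 18.392, -4.016, 83.108, 1.295, 78.541, -3.26], TCP at [0.179, -0.625, 0.24] pointing down, gripper open.
Joint ranges: [-163.93, 163.93], [-17.29, 119.83], [-79.2, 71.16], [3.27, 140.29], [-89.18, 269.18], [5.43, 117.66], [-154.24, 154.24]. Speed limits (degrees/s): [147.25, 147.25, 180, 180, 180, 180, 180].

### API

Orientations are given as [roll, pitch, yaw] about the fixed x, y, z axes, in that order (R = Rz(yaw) Ry(pitch) Rx(roll)).
In Python, from cell import env, cams gives the robot as it stands (env), with the cameras (cams).
- The arm moves only by the shell command python3 steer.py 'ROWS' [FORCE]. ROWS is a JSON list of rows, 1 to 8 of them, each an object with the fields sx, sy, sz (the shift in m), turn (a turn about the tool's z in degrees), finger_gap (the finger opening in m); a field left out counts as zero (the opening has to be given); each row is the pose to reach, as a shift and turn from the pose commanded when the command began, along the tool's axes at that moment; what a row does not reach only later rows make up. A row lasts 1/12 s, in which the tool goes at most 0.0417 m and 7.16 degrees, less where a joint would pass 70% of its speed; a pose out of reach is approached as far as the arm can. The fingers move at their own pace and stop on an object; FORCE is the grip in N (left out, the last holds). Time passes only in rows, so rows that do not move let the fingers close. It prints the time, the measured TCP pose, the force, the opening and the grip force at its end. Input that does not fit is refused with a message, and nothing moves.
- env.get_obs(): the state, without advancing time (a new reading comes with each control period).
- cams.read_camera(name): name is "scene" or "top" or "wrist"; returns a dict with "color" (400x640x3 uint8, blue, green, red), "fx", "fy", "cx", "cy" (pixels), "dist" ([k1, k2, p1, p2, k3] as OpenCV has them; the pictures are not rectified), "world_from_camera" (4x4, takes a point from camera to world coordinates). Camera axes: x right, y down, z forward; pixel columns grow to the right and rows downward; lengths in m; the calibration is good to about 2 mm. A picture is of the moment at which its call begins. There is no depth.
- env.sign_off(): hands the job in; it is judged then, once.
The state is a dict: "time_s": time; "qpos": joint angles; "joint_velocities": joint speeds; "effort": joint torques, N m; "tool_pos": TCP position; "tool_rot": TCP orientation; "force": force on the tool from outside, world axes, zero at the start; "wrist_torque": the same for the moment, N m; "grip_width": finger opening in m; "grasp_force": force on a finger pad.
Only numpy, scipy, OpenCV 4.12 (cv2) and the standard library are available. Lean on these libraries where they do the work, as an engineer would, in place of code of your own. Each camera call takes 0.05 s, during which the arm holds its last target. There are 200 camera calls.

## Working session

There is one attempt and no reset: what is moved stays moved. The work goes in short steps, Python scripts to look and compute and a shell command to move; the robot and the scene stay as the last step left them, time stands still between calls to the robot, and variables do not carry over. Pictures are saved under pics/ and viewed, at most 13 in all, crops included, and the job is handed in when it is done.

```bash
ls; mkdir -p pics; python3 - <<'E'
from cell import env, cams
import cv2,numpy as np
o=env.get_obs(); print(o['time_s'],o['tool_pos'],o['tool_rot'],o['force'],o['grip_width'],env.tip_reach)
for n in ['scene','top']:
    r=cams.read_camera(n); cv2.imwrite(f'pics/{n}0.png',r['color']); print(n,r['fx'],r['cx'],r['cy'],r['dist'],np.round(r['world_from_camera'],3).tolist())
E
```

```text
cell.py
pics
steer.py
0.0 [ 0.17867563 -0.62441928  0.23847013] [-1.79891502e+02  4.73435249e-03  1.59728247e+01] [-0.78865543  0.37380129 -0.21559263] 0.08712069061153509 0.017
scene 403.3505155410881 319.04265739147934 199.1380299810272 [-0.09967385  0.          0.          0.          0.        ] [[0.583, -0.706, 0.402, 0.124], [-0.813, -0.5, 0.299, -0.334], [-0.01, -0.501, -0.865, 1.072], [0.0, 0.0, 0.0, 1.0]]
top 470.01277141444587 320.74561786108444 197.1390196955762 [-0.13622395  0.          0.          0.          0.        ] [[-0.008, -0.994, 0.113, 0.43], [-1.0, 0.008, 0.0, 0.002], [-0.001, -0.113, -0.994, 1.447], [0.0, 0.0, 0.0, 1.0]]
```

View pics/top0.png

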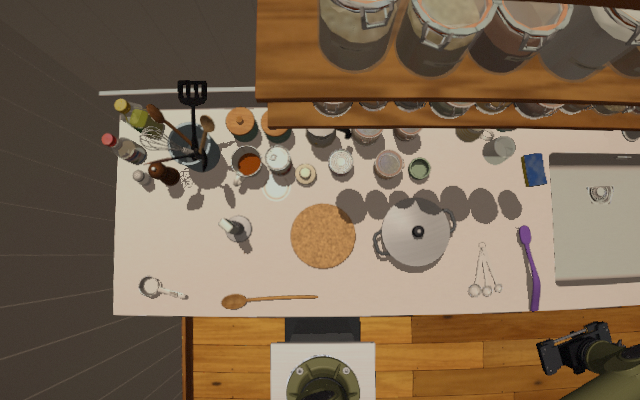

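View pics/scene0.png

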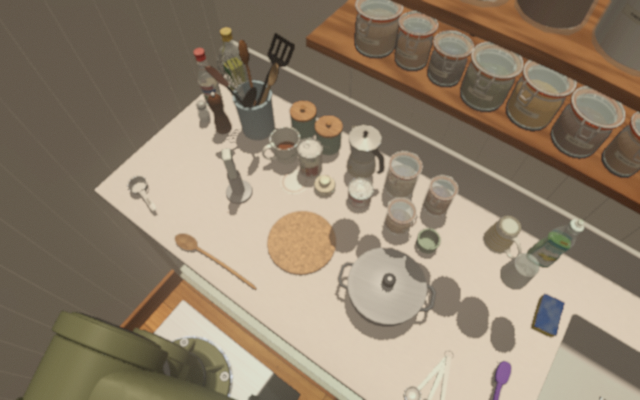

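The top view shows the cork mat at (323,236), the lid knob at (418,231), and the thermometer handle leaning outward at (230,225) over its holder at (238,229). In the scene view these are at (302,242), (389,281) and (230,170). The ramekin, timer and tin stand behind, below the shelf.

```bash
cat > h.py <<'E'
from cell import env, cams
import cv2,numpy as np
def cam(n):
    r=cams.read_camera(n); r['K']=np.array([[r['fx'],0,r['cx']],[0,r['fy'],r['cy']],[0,0,1.]]); r['d']=np.array(r['dist']); r['T']=np.array(r['world_from_camera']); return r
def ray(r,uv):
    p=cv2.undistortPoints(np.array([[uv]],float),r['K'],r['d'])[0,0]
    d=r['T'][:3,:3]@np.array([p[0],p[1],1]); return r['T'][:3,3],d/np.linalg.norm(d)
def onz(r,uv,z):
    o,d=ray(r,uv); return o+d*(z-o[2])/d[2]
def tri(rs):
    A=np.zeros((3,3));b=np.zeros(3)
    for o,d in rs:
        P=np.eye(3)-np.outer(d,d);A+=P;b+=P@o
    x=np.linalg.solve(A,b); return x,[np.linalg.norm((np.eye(3)-np.outer(d,d))@(x-o)) for o,d in rs]
def proj(r,X):
    T=np.linalg.inv(r['T']); return cv2.projectPoints(np.array([X],float),cv2.Rodrigues(T[:3,:3])[0],T[:3,3],r['K'],r['d'])[0][0,0]
def blob(mask,near,rad):
    m=np.zeros_like(mask);cv2.circle(m,near,rad,255,-1);m&=mask
    n,l,s,c=cv2.connectedComponentsWithStats(m);i=1+np.argmax(s[1:,4]);return c[i],s[i],l==i
E
python3 - <<'E'
from h import *
R={n:cam(n) for n in('top','scene')}
hsv={n:cv2.cvtColor(R[n]['color'],cv2.COLOR_BGR2HSV) for n in R}
ks=[]
for n,c,k in(('top',(323,236),(418,231)),('scene',(302,242),(389,281))):
    m=cv2.inRange(hsv[n],(8,70,90),(22,255,255)); b=blob(m,c,45); 
    cs=max(cv2.findContours(b[2].astype(np.uint8),0,1)[0],key=cv2.contourArea); e=cv2.fitEllipse(cv2.convexHull(cs)); print(n,'cork',b[1],e,onz(R[n],e[0],.01))
    g=cv2.inRange(hsv[n],(0,0,0),(180,255,75)); b=blob(g,k,12); print('knob',b[0],b[1]); ks.append(ray(R[n],b[0]))
print('knob',tri(ks))
v=cv2.cvtColor(R['top']['color'],6)
cv2.imwrite('pics/crops.png',np.hstack([cv2.resize(R['top']['color'][190:260,195:265],(400,400),interpolation=cv2.INTER_CUBIC),cv2.resize(R['scene']['color'][140:210,200:270],(400,400),interpolation=cv2.INTER_CUBIC)]))
E
```

```text
top cork [ 290  203   66   66 3362] ((322.5767517089844, 235.5836944580078), (65.2647705078125, 65.71710205078125), 51.17985534667969) [ 0.47454671 -0.00197572  0.01      ]
knob [417.51485149 231.59405941] [412 226  12  12 101]
scene cork [ 267  211   70   64 3467] ((301.4574279785156, 242.35963439941406), (63.26608657836914, 69.42018127441406), 81.24330139160156) [ 0.4724096  -0.00867746  0.01      ]Traceback (most recent call last):
  File "<stdin>", line 8, in <module>
  File "h.py", line 19, in blob
    n,l,s,c=cv2.connectedComponentsWithStats(m);i=1+np.argmax(s[1:,4]);return c[i],s[i],l==i
                                                    ~~~~~~~~~^^^^^^^^^
    return _wrapfunc(a, 'argmax', axis=axis, out=out, **kwds)
    return bound(*args, **kwds)
ValueError: attempt to get argmax of an empty sequence
```

```bash
python3 - <<'E'
from h import *
R={n:cam(n) for n in('top','scene')}
ks=[]
for n,k in(('top',(418,231)),('scene',(389,281))):
    V=R[n]['color'].max(2); x,y=k; print(n,V[y-12:y+13:2,x-12:x+13:2].min())
    t=V[y-9:y+10,x-9:x+10].min()+35
    b=blob(cv2.inRange(V,0,int(t)),k,10); print('knob',b[0],b[1],onz(R[n],b[0],.115)); ks.append(ray(R[n],b[0]))
print('knob',tri(ks))
cv2.imwrite('pics/crops.png',np.hstack([cv2.resize(R['top']['color'][190:260,195:265],(400,400),interpolation=cv2.INTER_CUBIC),cv2.resize(R['scene']['color'][140:210,200:270],(400,400),interpolation=cv2.INTER_CUBIC)]))
E
```

```text
top 26
knob [417.6779661  231.96610169] [412 226  12  11  59] [ 0.47864297 -0.27247488  0.115     ]
scene 80
knob [387.84210526 282.50877193] [382 274  13  16 114] [ 0.47442506 -0.27889036  0.115     ]
knob (array([ 0.48000792, -0.27700939,  0.09756818]), [np.float64(0.0011659709560494752), np.float64(0.00116597095604941)])
```

View pics/crops.png

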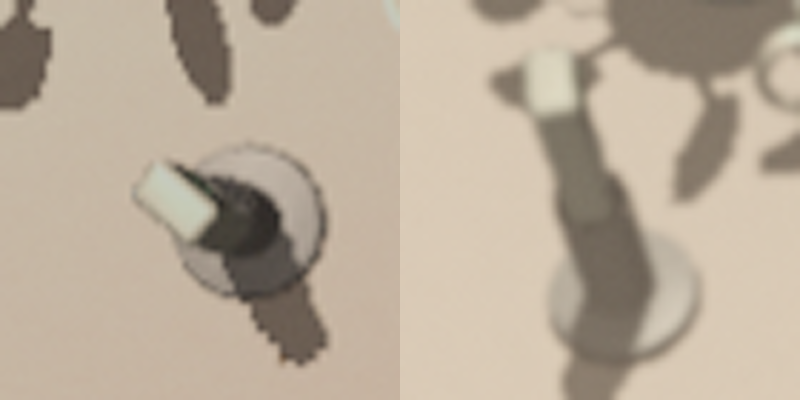

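The crop shows the white handle top with its centre at about (226.0,225.0) in the top image. Its wide axis runs down-right, which is about 48° in the world frame. The foot is centred at about (239,229). Next I move over the lid.

```bash
python3 steer.py '[{"sx": 0.03, "sy": -0.02, "finger_gap": 0.087}, {"sx": 0.06, "sy": -0.04, "finger_gap": 0.087}, {"sx": 0.09, "sy": -0.06, "finger_gap": 0.087}, {"sx": 0.125, "sy": -0.082, "finger_gap": 0.087}, {"sx": 0.16, "sy": -0.105, "finger_gap": 0.087}, {"sx": 0.19, "sy": -0.125, "finger_gap": 0.087}, {"sx": 0.22, "sy": -0.145, "finger_gap": 0.087}, {"sx": 0.24, "sy": -0.16, "finger_gap": 0.087}]' 10
python3 steer.py '[{"sx": 0.03, "sy": -0.02, "finger_gap": 0.087}, {"sx": 0.06, "sy": -0.04, "finger_gap": 0.087}, {"sx": 0.09, "sy": -0.06, "finger_gap": 0.087}, {"sx": 0.115, "sy": -0.075, "finger_gap": 0.087}, {"sx": 0.135, "sy": -0.09, "finger_gap": 0.087}, {"sx": 0.145, "sy": -0.095, "finger_gap": 0.087}, {"sx": 0.145, "sy": -0.095, "finger_gap": 0.087}, {"sx": 0.145, "sy": -0.095, "finger_gap": 0.087}]'
python3 - <<'E'
from h import *
r=cam('wrist'); cv2.imwrite('pics/w1.png',r['color']); print(r['T'].round(3).tolist(),r['fx'],proj(r,[.479,-.275,.121]),proj(r,[.474,-.005,.01]))
E
```

```text
time_s: 0.97
tool_pos: [0.3684, -0.4016, 0.2398]
tool_rot: [-180.0, -0.1, 16.2]
force: [0.4, -0.7, -0.5]
grip_width: 0.0875
grasp_force: 0.0
time_s: 1.63
tool_pos: [0.4783, -0.2747, 0.2394]
tool_rot: [180.0, 0.1, 16.0]
force: [0.1, -0.5, 0.2]
grip_width: 0.087
grasp_force: 0.0
[[0.276, -0.928, -0.251, 0.546], [-0.961, -0.266, -0.074, -0.255], [0.001, 0.262, -0.965, 0.385], [0.0, 0.0, 0.0, 1.0]] 318.3827349501429 [319.17725691 196.12770741] [ 93.04867651 113.22594272]
```

View pics/w1.png

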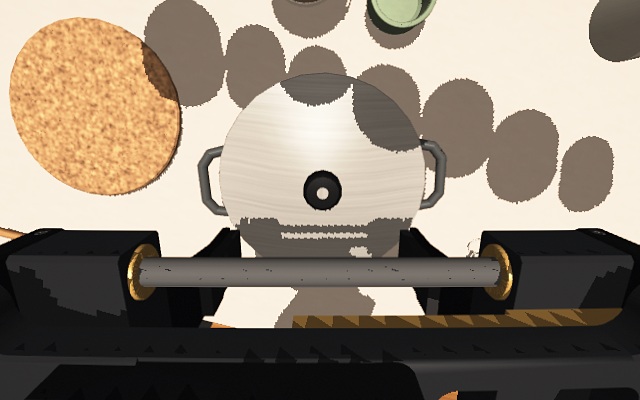

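The wrist view shows the knob at (322,189), the lid's round outline, the cork mat at about (95,106), and loop handles left and right. I will refine the positions from these.

```bash
python3 - <<'E'
from h import *
r=cam('wrist'); V=r['color'].max(2)
b=blob(cv2.inRange(V,0,60),(322,189),26); c=cv2.findContours(b[2].astype(np.uint8),0,1)[0][0]; e=cv2.fitEllipse(cv2.convexHull(c)); print(e,onz(r,e[0],.112))
h=cv2.cvtColor(r['color'],40); b=blob(cv2.inRange(h,(8,60,90),(22,255,255)),(95,106),100)
c=max(cv2.findContours(b[2].astype(np.uint8),0,1)[0],key=cv2.contourArea); e=cv2.fitEllipse(cv2.convexHull(c)); print(e)
# fit circle on plane
P=np.array([onz(r,p[0].astype(float),.009)[:2] for p in cv2.convexHull(c)]); print(cv2.minEnclosingCircle(P.astype(np.float32)),env.get_obs()['tool_pos'])
t=cam('top');s=cam('scene')
for q in (t,s): print(proj(q,[.479,-.275,.121]),proj(q,[.474,-.005,.01]))
E
```

```text
((321.1312561035156, 189.07318115234375), (37.936073303222656, 39.64429473876953), 174.18118286132812) [ 0.48267856 -0.27658752  0.112     ]
((101.51838684082031, 100.99951934814453), (181.14706420898438, 190.48306274414062), 132.25350952148438)
((0.48532769083976746, -0.012708024121820927), 0.11215026676654816) [ 0.47736397 -0.27612417  0.23937966]
[418.98431117 231.74546144] [323.5693623  235.75460053]
[387.79066192 279.3861009 ] [300.76563172 241.26577202]
```

```bash
python3 steer.py '[{"sx": 0.003, "sz": 0.03, "finger_gap": 0.087}, {"sx": 0.003, "sz": 0.06, "finger_gap": 0.087}, {"sx": 0.003, "sz": 0.09, "finger_gap": 0.087}, {"sx": 0.003, "sz": 0.11, "finger_gap": 0.087}, {"sx": 0.003, "sz": 0.12, "finger_gap": 0.087}, {"sx": 0.003, "sz": 0.126, "finger_gap": 0.07}, {"sx": 0.003, "sz": 0.126, "finger_gap": 0.06}, {"sx": 0.003, "sz": 0.126, "finger_gap": 0.05}]' 12
python3 steer.py '[{"finger_gap": 0.04}, {"finger_gap": 0.03}, {"finger_gap": 0.02}, {"finger_gap": 0.02}, {"finger_gap": 0.02}, {"finger_gap": 0.02}, {"finger_gap": 0.02}]' 25
python3 - <<'E'
from h import *
r=cam('wrist'); cv2.imwrite('pics/w2.png',r['color'][:260])
E
```

```text
time_s: 2.5
tool_pos: [0.4822, -0.2738, 0.1146]
tool_rot: [179.9, -0.1, 15.9]
force: [0.3, 0.8, -0.0]
grip_width: 0.0742
grasp_force: 0.0
time_s: 3.08
tool_pos: [0.482, -0.2738, 0.1139]
tool_rot: [179.9, -0.0, 16.0]
force: [1.6, -2.2, -0.2]
grip_width: 0.033
grasp_force: 25.0
```

View pics/w2.png

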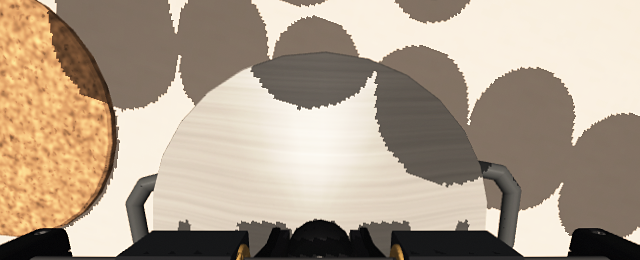

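```bash
python3 steer.py '[{"sz": -0.02, "finger_gap": 0.02}, {"sz": -0.04, "finger_gap": 0.02}, {"sz": -0.07, "finger_gap": 0.02}, {"sz": -0.10, "finger_gap": 0.02}, {"sz": -0.10, "finger_gap": 0.02}]'
python3 - <<'E'
from h import *
from scipy.optimize import least_squares
r=cam('wrist'); im=cv2.imread('pics/w1.png'); T=np.array([[0.276,-0.928,-0.251,0.546],[-0.961,-0.266,-0.074,-0.255],[0.001,0.262,-0.965,0.385],[0,0,0,1]])
r['T']=T
h=cv2.cvtColor(im,40); m=cv2.inRange(h,(8,60,60),(22,255,255)); m=cv2.morphologyEx(m,cv2.MORPH_OPEN,np.ones((15,15)))
b=blob(m,(95,106),110);print(b[1])
c=max(cv2.findContours(b[2].astype(np.uint8),0,1)[0],key=cv2.contourArea); hull=cv2.convexHull(c)[:,0]
P=np.array([onz(r,p.astype(float),.01)[:2] for p in hull if p[1]<170])
f=least_squares(lambda v:np.hypot(*(P-v[:2]).T)-v[2],[.47,0,.1],loss='soft_l1',f_scale=.002); print(f.x,np.abs(f.fun).mean())
E
```

```text
time_s: 3.55
tool_pos: [0.4843, -0.2738, 0.2189]
tool_rot: [179.7, -0.3, 16.0]
force: [2.5, 0.1, -2.6]
grip_width: 0.0331
grasp_force: 25.0
[   10    18   170   177 23368]
[ 0.47629641 -0.00592291  0.09982101] 0.0005203084539696416
```

```bash
python3 steer.py '[{"sx": 0.006, "sy": -0.02, "finger_gap": 0.02}, {"sx": 0.013, "sy": -0.05, "finger_gap": 0.02}, {"sx": 0.022, "sy": -0.085, "finger_gap": 0.02}, {"sx": 0.031, "sy": -0.12, "finger_gap": 0.02}, {"sx": 0.041, "sy": -0.158, "finger_gap": 0.02}, {"sx": 0.05, "sy": -0.193, "finger_gap": 0.02}, {"sx": 0.058, "sy": -0.223, "finger_gap": 0.02}, {"sx": 0.064, "sy": -0.245, "finger_gap": 0.02}]'
python3 steer.py '[{"sx": 0.003, "sy": -0.012, "finger_gap": 0.02}, {"sx": 0.0037, "sy": -0.0165, "sz": 0.01, "finger_gap": 0.02}, {"sx": 0.0037, "sy": -0.0165, "sz": 0.04, "finger_gap": 0.02}, {"sx": 0.0037, "sy": -0.0165, "sz": 0.07, "finger_gap": 0.02}, {"sx": 0.0037, "sy": -0.0165, "sz": 0.1, "finger_gap": 0.02}, {"sx": 0.0037, "sy": -0.0165, "sz": 0.125, "finger_gap": 0.02}, {"sx": 0.0037, "sy": -0.0165, "sz": 0.14, "finger_gap": 0.02}, {"sx": 0.0037, "sy": -0.0165, "sz": 0.14, "finger_gap": 0.02}]'
python3 - <<'E'
from h import *
r=cam('top'); cv2.imwrite('pics/t3.png',cv2.resize(r['color'][180:300,260:480],None,fx=3,fy=3)); print(np.round(env.get_obs()['tool_pos'],4))
E
```

```text
time_s: 4.27
tool_pos: [0.4736, -0.0159, 0.2111]
tool_rot: [-179.8, 0.2, 16.2]
force: [0.1, -0.3, -4.1]
grip_width: 0.0329
grasp_force: 25.0
time_s: 4.93
tool_pos: [0.4704, -0.0048, 0.0683]
tool_rot: [-179.8, 0.5, 15.8]
force: [-0.5, -0.0, -3.8]
grip_width: 0.033
grasp_force: 25.0
[ 0.472  -0.0045  0.0705]
```

View pics/t3.png

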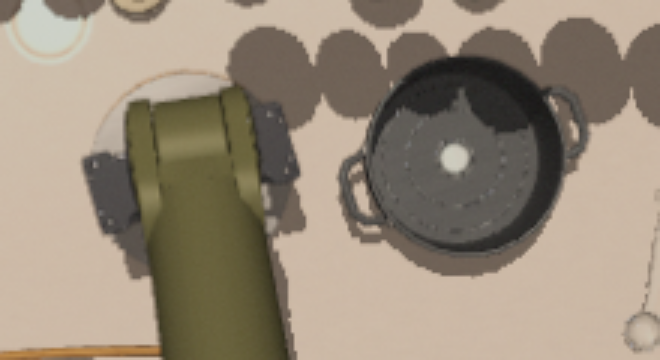

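The lid is over the mat and the pan is uncovered, with its bright spot at about (411.7,232.5) in the full top image. I lower slowly and watch the force.

```bash
python3 steer.py '[{"sx": 0.003, "sy": 0.001, "sz": 0.003, "finger_gap": 0.02}, {"sx": 0.003, "sy": 0.001, "sz": 0.006, "finger_gap": 0.02}, {"sx": 0.003, "sy": 0.001, "sz": 0.009, "finger_gap": 0.02}, {"sx": 0.003, "sy": 0.001, "sz": 0.011, "finger_gap": 0.02}, {"sx": 0.003, "sy": 0.001, "sz": 0.012, "finger_gap": 0.02}, {"sx": 0.003, "sy": 0.001, "sz": 0.012, "finger_gap": 0.02}]'
python3 steer.py '[{"sz": 0.001, "finger_gap": 0.02}, {"sz": 0.001, "finger_gap": 0.02}]'; python3 steer.py '[{"sz": 0.001, "finger_gap": 0.02}, {"sz": 0.001, "finger_gap": 0.02}]'
```

```text
time_s: 5.48
tool_pos: [0.4779, -0.0031, 0.0616]
tool_rot: [180.0, -0.0, 16.0]
force: [0.1, -1.6, -3.6]
grip_width: 0.033
grasp_force: 25.0
time_s: 5.65
tool_pos: [0.478, -0.0031, 0.0606]
tool_rot: [180.0, -0.0, 16.0]
force: [0.8, 0.0, -4.4]
grip_width: 0.0329
grasp_force: 25.0
time_s: 5.82
tool_pos: [0.4779, -0.0031, 0.0595]
tool_rot: [180.0, 0.0, 16.0]
force: [-0.2, 0.5, -4.0]
grip_width: 0.0335
grasp_force: 25.0
```

```bash
python3 steer.py '[{"sx": -0.0025, "sy": 0.001, "sz": 0.001, "finger_gap": 0.02}, {"sx": -0.0025, "sy": 0.001, "sz": 0.002, "finger_gap": 0.02}, {"sx": -0.0025, "sy": 0.001, "sz": 0.003, "finger_gap": 0.02}, {"sx": -0.0025, "sy": 0.001, "sz": 0.003, "finger_gap": 0.02}]'
python3 steer.py '[{"sz": 0.001, "finger_gap": 0.02}, {"sz": 0.001, "finger_gap": 0.02}]'; python3 steer.py '[{"sz": 0.001, "finger_gap": 0.02}, {"sz": 0.001, "finger_gap": 0.02}]'
```

```text
time_s: 6.15
tool_pos: [0.4756, -0.0048, 0.0563]
tool_rot: [-180.0, 0.0, 16.0]
force: [0.6, -0.2, -3.8]
grip_width: 0.0332
grasp_force: 25.0
time_s: 6.32
tool_pos: [0.4758, -0.0047, 0.0554]
tool_rot: [-180.0, 0.0, 16.0]
force: [0.4, -0.0, -4.6]
grip_width: 0.0328
grasp_force: 25.0
time_s: 6.48
tool_pos: [0.476, -0.0047, 0.0546]
tool_rot: [180.0, -0.0, 16.0]
force: [-0.1, 0.6, -3.9]
grip_width: 0.0326
grasp_force: 25.0
```

```bash
python3 steer.py '[{"sz": 0.0007, "finger_gap": 0.02}, {"sz": 0.0007, "finger_gap": 0.02}]'; python3 steer.py '[{"sz": 0.0007, "finger_gap": 0.02}, {"sz": 0.0007, "finger_gap": 0.02}]';python3 steer.py '[{"sz": 0.0007, "finger_gap": 0.02}, {"sz": 0.0007, "finger_gap": 0.02}]'
```

```text
time_s: 6.65
tool_pos: [0.476, -0.0048, 0.0545]
tool_rot: [180.0, 0.0, 16.0]
force: [-3.0, 0.6, 3.3]
grip_width: 0.033
grasp_force: 25.0
time_s: 6.82
tool_pos: [0.476, -0.0047, 0.0545]
tool_rot: [180.0, 0.0, 16.0]
force: [-5.4, 0.8, 10.9]
grip_width: 0.0332
grasp_force: 25.0
time_s: 6.98
tool_pos: [0.4761, -0.0047, 0.0545]
tool_rot: [179.9, 0.1, 16.0]
force: [-8.1, -0.1, 17.0]
grip_width: 0.0332
grasp_force: 25.0
```

```bash
python3 steer.py '[{"sz": -0.0013, "finger_gap": 0.02}, {"sz": -0.0015, "finger_gap": 0.033}, {"sz": -0.0015, "finger_gap": 0.05}, {"sz": -0.0015, "finger_gap": 0.087}, {"sz": -0.0015, "finger_gap": 0.087}, {"sz": -0.0015, "finger_gap": 0.087}, {"sz": -0.005, "finger_gap": 0.087}, {"sz": -0.02, "finger_gap": 0.087}]'
python3 steer.py '[{"sz": -0.03, "turn": -6, "finger_gap": 0.087}, {"sz": -0.07, "turn": -13, "finger_gap": 0.087}, {"sz": -0.11, "turn": -20, "finger_gap": 0.087}, {"sz": -0.15, "turn": -26, "finger_gap": 0.087}, {"sz": -0.185, "turn": -32.5, "finger_gap": 0.087}, {"sz": -0.205, "turn": -32.5, "finger_gap": 0.087}, {"sz": -0.21, "turn": -32.5, "finger_gap": 0.087}, {"sz": -0.21, "turn": -32.5, "finger_gap": 0.087}]'
python3 - <<'E'
from h import *
o=env.get_obs();print(o['qpos'],o['tool_pos'],o['tool_rot'])
r=cam('wrist'); cv2.imwrite('pics/w4.png',r['color']); q=cam('top'); s=cam('scene')
top=onz(q,(226,225),.201); s0=onz(s,(200+552/5.714,140+82/5.714),.201); print('handle top',top,s0)
print('foot',onz(q,(239.1,228.7),.008),onz(s,(200+624/5.714,140+297/5.714),.008)); print('proj',proj(r,top))
print('spot',onz(q,(260+455/3,180+157/3),.008))
for n in q,s: print('',proj(n,[.476,-.0047,.0445]))
E
```

```text
time_s: 7.65
tool_pos: [0.474, -0.0047, 0.0708]
tool_rot: [-179.9, 0.2, 16.0]
force: [-0.3, -0.0, -0.2]
grip_width: 0.0653
grasp_force: 0.0
time_s: 8.32
tool_pos: [0.4768, -0.0047, 0.2841]
tool_rot: [179.8, -0.1, 48.5]
force: [-0.0, 0.2, 0.3]
grip_width: 0.0868
grasp_force: 0.0
[ 36.24446409  -3.3448871  -36.95706403 101.77006566  -1.98232465
  80.7101417  -41.89697714] [ 0.47675987 -0.00466424  0.28412101] [ 1.79816292e+02 -9.38055250e-02  4.84556158e+01]
handle top [0.49836408 0.25589134 0.201     ] [0.60703403 0.09714077 0.201     ]
foot [0.49740082 0.25435106 0.008     ] [0.62219229 0.07394254 0.008     ]
proj [  61.32001643 -120.96364809]
spot [ 0.48167983 -0.27583819  0.008     ]
 [323.51840303 234.72550319]
 [300.49432409 235.62570165]
```

View pics/w4.png

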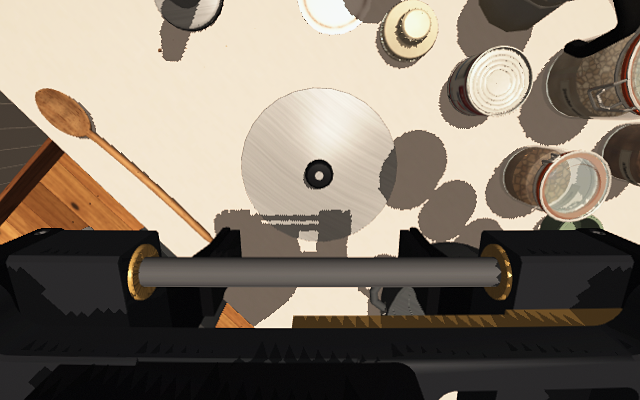

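The wrist view shows the lid lying centred on the mat with no cork visible round it, knob at (318,175). My scene-crop pixel had a 400 px offset, so I will redo it. I move towards the thermometer.

```bash
python3 steer.py '[{"sx": 0.015, "sy": -0.016, "finger_gap": 0.087}, {"sx": 0.035, "sy": -0.037, "finger_gap": 0.087}, {"sx": 0.06, "sy": -0.064, "finger_gap": 0.087}, {"sx": 0.085, "sy": -0.09, "finger_gap": 0.087}, {"sx": 0.11, "sy": -0.117, "finger_gap": 0.087}, {"sx": 0.13, "sy": -0.138, "finger_gap": 0.087}, {"sx": 0.143, "sy": -0.152, "finger_gap": 0.087}, {"sx": 0.148, "sy": -0.157, "finger_gap": 0.087}]'
python3 steer.py '[{"finger_gap": 0.087}, {"finger_gap": 0.087}]'
python3 - <<'E'
from h import *
s=cam('scene');print(onz(s,(226.6,154.35),.201),onz(s,(239.2,192),.008))
r=cam('wrist'); cv2.imwrite('pics/w5.png',r['color']); print(proj(r,[.498,.2555,.201]),r['T'].round(4).tolist())
E
```

```text
time_s: 9.13
tool_pos: [0.4544, 0.2137, 0.2809]
tool_rot: [-179.8, 0.1, 48.8]
force: [-0.9, -0.1, 0.5]
grip_width: 0.087
grasp_force: 0.0
time_s: 9.3
tool_pos: [0.4563, 0.2088, 0.2813]
tool_rot: [-180.0, 0.1, 48.4]
force: [0.1, 0.7, 0.5]
grip_width: 0.0868
grasp_force: 0.0
[0.49867579 0.25201293 0.201     ] [0.4967605  0.25122451 0.008     ]
[318.474473   123.08119801] [[0.7477, -0.6406, -0.1749, 0.5038], [-0.664, -0.7214, -0.1966, 0.2609], [-0.0003, 0.2631, -0.9648, 0.4274], [0.0, 0.0, 0.0, 1.0]]
```

View pics/w5.png

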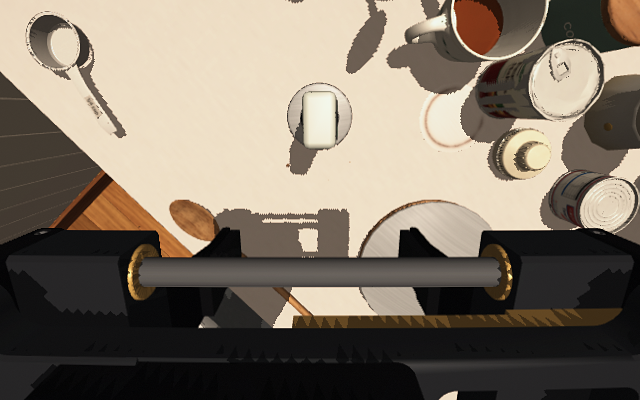

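The handle stands at (320,120) in the wrist view. Its sides are nearly parallel to the image columns, so the grip axis lines up. I measure its edges now.

```bash
python3 - <<'E'
from h import *
r=cam('wrist'); g=cv2.cvtColor(r['color'],6)
for y in (95,105,115,125,135): print(y,g[y,298:344:1].tolist())
print('col',g[86:156,320].tolist())
E
```

```text
95 [195, 197, 199, 201, 156, 153, 193, 206, 214, 222, 227, 227, 228, 229, 229, 230, 230, 231, 231, 232, 233, 233, 234, 235, 236, 237, 237, 237, 238, 239, 239, 239, 236, 231, 222, 208, 157, 230, 233, 233, 232, 233, 233, 230, 217, 190]
105 [197, 199, 204, 167, 72, 180, 194, 207, 220, 229, 237, 237, 237, 238, 238, 239, 239, 240, 241, 241, 242, 242, 243, 243, 243, 244, 244, 244, 244, 244, 244, 244, 241, 235, 227, 215, 189, 114, 43, 160, 223, 216, 215, 212, 211, 210]
115 [187, 182, 99, 12, 102, 170, 192, 204, 218, 228, 235, 237, 236, 237, 238, 238, 239, 239, 240, 240, 241, 241, 242, 242, 242, 242, 242, 242, 243, 242, 243, 242, 239, 235, 226, 215, 187, 113, 17, 38, 165, 211, 203, 202, 201, 200]
125 [156, 66, 71, 37, 88, 154, 189, 201, 214, 226, 232, 235, 236, 236, 237, 238, 238, 239, 239, 239, 239, 240, 240, 239, 240, 240, 240, 240, 240, 240, 241, 240, 236, 232, 227, 214, 178, 106, 24, 116, 206, 196, 193, 193, 193, 191]
135 [72, 71, 71, 70, 72, 141, 188, 198, 210, 221, 231, 234, 234, 236, 236, 236, 236, 236, 236, 236, 237, 236, 237, 237, 237, 237, 237, 237, 237, 237, 237, 236, 232, 227, 221, 213, 174, 100, 41, 187, 187, 182, 181, 181, 180, 172]
col [231, 230, 227, 229, 228, 134, 201, 229, 231, 234, 238, 241, 243, 243, 242, 242, 243, 243, 242, 243, 243, 242, 242, 242, 242, 242, 242, 242, 242, 242, 242, 242, 242, 241, 241, 241, 241, 240, 240, 240, 240, 239, 239, 239, 239, 238, 237, 237, 237, 237, 236, 236, 236, 236, 235, 235, 234, 229, 213, 194, 176, 149, 96, 62, 174, 232, 226, 225, 225, 225]
```

```bash
python3 - <<'E'
from h import *
r=cam('wrist'); p=onz(r,(318.8,119),.2); o=env.get_obs(); d=p[:2]-o['tool_pos'][:2]; a=np.radians(o['tool_rot'][2])
print(p,o['tool_pos'],o['tool_rot'],'tool dx,dy',d@[np.cos(a),np.sin(a)],d@[np.sin(a),-np.cos(a)])
E
```

```text
[0.50033723 0.25729487 0.2       ] [0.45691856 0.20832854 0.28212742] [1.79986720e+02 4.61227987e-02 4.83027018e+01] tool dx,dy 0.06544355964557494 -0.00015276873063435614
```

```bash
python3 steer.py '[{"sx": 0.02, "finger_gap": 0.087}, {"sx": 0.045, "finger_gap": 0.087}, {"sx": 0.064, "sz": 0.01, "finger_gap": 0.087}, {"sx": 0.064, "sz": 0.04, "finger_gap": 0.087}, {"sx": 0.064, "sz": 0.07, "finger_gap": 0.087}, {"sx": 0.064, "sz": 0.095, "finger_gap": 0.087}, {"sx": 0.064, "sz": 0.11, "finger_gap": 0.07}, {"sx": 0.064, "sz": 0.116, "finger_gap": 0.06}]'
python3 steer.py '[{"finger_gap": 0.05}, {"finger_gap": 0.04}, {"finger_gap": 0.03}, {"finger_gap": 0.028}, {"finger_gap": 0.026}, {"finger_gap": 0.024}]' 10; python3 steer.py '[{"finger_gap": 0.02}, {"finger_gap": 0.015}, {"finger_gap": 0.015}]' 30
```

```text
time_s: 10.17
tool_pos: [0.4979, 0.2558, 0.1634]
tool_rot: [-179.9, 0.3, 48.4]
force: [0.1, -0.1, 0.7]
grip_width: 0.0799
grasp_force: 0.0
time_s: 10.67
tool_pos: [0.4992, 0.2582, 0.1672]
tool_rot: [180.0, -0.1, 48.5]
force: [0.5, -0.8, 0.1]
grip_width: 0.0417
grasp_force: 0.0
time_s: 10.92
tool_pos: [0.4989, 0.258, 0.1665]
tool_rot: [180.0, 0.0, 48.5]
force: [-0.2, 0.6, -1.9]
grip_width: 0.024
grasp_force: 30.0
```

```bash
python3 steer.py '[{"sz": -0.01, "finger_gap": 0.015}, {"sz": -0.025, "finger_gap": 0.015}, {"sz": -0.045, "finger_gap": 0.015}, {"sz": -0.065, "finger_gap": 0.015}, {"sz": -0.085, "finger_gap": 0.015}, {"sz": -0.105, "finger_gap": 0.015}, {"sz": -0.12, "finger_gap": 0.015}, {"sz": -0.12, "finger_gap": 0.015}]'
python3 - <<'E'
from h import *
r=cam('wrist'); q=cam('top'); s=cam('scene')
cv2.imwrite('pics/c6.png',np.hstack([cv2.resize(q['color'][180:260,190:290],(400,320)),cv2.resize(s['color'][110:210,180:280],(320,320))])); print(env.get_obs()['tool_pos'],env.get_obs()['tool_rot'])
# spot in top view
g=cv2.cvtColor(q['color'],6); b=blob(cv2.inRange(g,140,255),(412,232),9); print(b[0],b[1],onz(q,b[0],.008))
g=cv2.cvtColor(s['color'],6); u=tuple(int(v) for v in proj(s,[.4815,-.276,.008]));b=blob(cv2.inRange(g,150,255),u,12); print(u,b[0],b[1],onz(s,b[0],.008))
E
```

```text
time_s: 11.58
tool_pos: [0.5, 0.2593, 0.2902]
tool_rot: [179.9, -0.3, 48.5]
force: [-0.2, -0.1, -0.9]
grip_width: 0.024
grasp_force: 30.0
[0.49845718 0.25778814 0.28563636] [-1.79984601e+02  6.80512524e-02  4.84763731e+01]
[411.05333333 232.34666667] [407 228   9  10  75] [ 0.48166249 -0.2739336   0.008     ]
(382, 292) [383.19858156 291.9858156 ] [376 286  15  14 141] [ 0.48344355 -0.27628276  0.008     ]
```

View pics/c6.png

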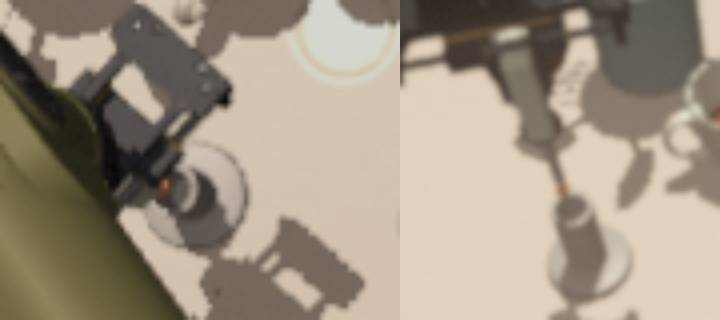

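The thermometer is out of its holder. Its copper tip is at about (564,188) in the crop, above the tube mouth, and the holder is still standing. I carry it to the pan.

```bash
python3 steer.py '[{"sx": -0.01, "sy": 0.008, "finger_gap": 0.015}, {"sx": -0.025, "sy": 0.021, "finger_gap": 0.015}, {"sx": -0.045, "sy": 0.037, "finger_gap": 0.015}, {"sx": -0.07, "sy": 0.058, "finger_gap": 0.015}, {"sx": -0.095, "sy": 0.079, "finger_gap": 0.015}, {"sx": -0.12, "sy": 0.1, "finger_gap": 0.015}, {"sx": -0.145, "sy": 0.12, "finger_gap": 0.015}, {"sx": -0.17, "sy": 0.141, "finger_gap": 0.015}]'
python3 steer.py '[{"sx": -0.025, "sy": 0.021, "finger_gap": 0.015}, {"sx": -0.05, "sy": 0.042, "finger_gap": 0.015}, {"sx": -0.075, "sy": 0.062, "finger_gap": 0.015}, {"sx": -0.1, "sy": 0.083, "finger_gap": 0.015}, {"sx": -0.125, "sy": 0.104, "finger_gap": 0.015}, {"sx": -0.15, "sy": 0.125, "finger_gap": 0.015}, {"sx": -0.175, "sy": 0.146, "finger_gap": 0.015}, {"sx": -0.195, "sy": 0.162, "finger_gap": 0.015}]'
python3 steer.py '[{"sx": -0.015, "sy": 0.012, "finger_gap": 0.015}, {"sx": -0.028, "sy": 0.023, "finger_gap": 0.015}, {"sx": -0.037, "sy": 0.031, "finger_gap": 0.015}, {"sx": -0.043, "sy": 0.036, "finger_gap": 0.015}, {"sx": -0.045, "sy": 0.038, "finger_gap": 0.015}, {"sx": -0.045, "sy": 0.038, "finger_gap": 0.015}, {"sx": -0.045, "sy": 0.038, "finger_gap": 0.015}]'
python3 - <<'E'
from h import *
o=env.get_obs();print(o['qpos'].round(1) if hasattr(o['qpos'],'round') else o['qpos'],o['tool_pos'],o['tool_rot'])
q=cam('top'); s=cam('scene')
T=np.array(o['tool_pos'])-[0,0,.16]
for n,r in(('t',q),('s',s)):
    print(proj(r,T),proj(r,[.482,-.275,.008]))
cv2.imwrite('pics/c7.png',np.hstack([cv2.resize(q['color'][190:270,370:470],(400,320)),cv2.resize(s['color'][230:330,335:435],(320,320))]))
E
```

```text
time_s: 12.4
tool_pos: [0.4904, 0.0357, 0.285]
tool_rot: [-179.9, 0.1, 48.5]
force: [0.5, 0.0, -0.8]
grip_width: 0.0235
grasp_force: 30.0
time_s: 13.07
tool_pos: [0.4822, -0.2189, 0.2845]
tool_rot: [-179.9, 0.1, 48.3]
force: [1.2, -0.2, -2.0]
grip_width: 0.0238
grasp_force: 30.0
time_s: 13.65
tool_pos: [0.4828, -0.2736, 0.2864]
tool_rot: [-180.0, -0.0, 48.6]
force: [-0.1, 1.5, -1.6]
grip_width: 0.0237
grasp_force: 30.0
[ 52.5   7.3 -28.1  91.9   3.4  81.6 -17.3] [ 0.4827868  -0.27360995  0.28644351] [-1.79979365e+02 -3.07260298e-02  4.85735546e+01]
[418.85742613 230.33322665] [411.39399887 232.23248104]
[388.41421819 277.13378182] [382.51579287 292.14594622]
```

View pics/c7.png

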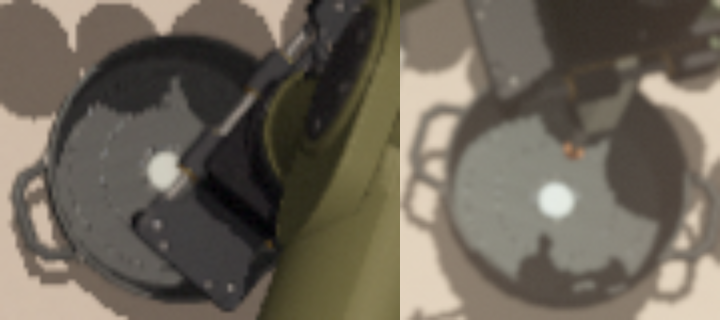

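The scene view shows the copper tip at (388.8,276.9), within 0.4 px of my prediction. The bright spot is at (383.5,292.3), so the lateral error is about 1 mm. I descend.

```bash
python3 steer.py '[{"sx": -0.0008, "sy": 0.0007, "sz": 0.015, "finger_gap": 0.015}, {"sx": -0.0008, "sy": 0.0007, "sz": 0.035, "finger_gap": 0.015}, {"sx": -0.0008, "sy": 0.0007, "sz": 0.055, "finger_gap": 0.015}, {"sx": -0.0008, "sy": 0.0007, "sz": 0.075, "finger_gap": 0.015}, {"sx": -0.0008, "sy": 0.0007, "sz": 0.09, "finger_gap": 0.015}, {"sx": -0.0008, "sy": 0.0007, "sz": 0.1, "finger_gap": 0.015}, {"sx": -0.0008, "sy": 0.0007, "sz": 0.107, "finger_gap": 0.015}, {"sx": -0.0008, "sy": 0.0007, "sz": 0.107, "finger_gap": 0.015}]'
python3 steer.py '[{"finger_gap": 0.015}, {"finger_gap": 0.015}, {"finger_gap": 0.015}]'
python3 - <<'E'
from h import *
o=env.get_obs();print(o['tool_pos'],o['force'])
s=cam('scene');print(proj(s,np.array(o['tool_pos'])-[0,0,.16]),proj(s,[.483,-.275,.008]))
cv2.imwrite('pics/c8.png',cv2.resize(s['color'][260:320,350:420],(700,600),interpolation=cv2.INTER_CUBIC))
E
```

```text
time_s: 14.42
tool_pos: [0.4819, -0.2753, 0.1784]
tool_rot: [-179.9, 0.0, 48.5]
force: [0.3, 0.4, -1.4]
grip_width: 0.024
grasp_force: 30.0
time_s: 14.67
tool_pos: [0.483, -0.2763, 0.1806]
tool_rot: [179.9, -0.0, 48.5]
force: [0.3, -0.9, -2.4]
grip_width: 0.0242
grasp_force: 30.0
[ 0.4830014  -0.27632275  0.18061503] [ 0.25904979 -0.91169504 -2.42686493]
[383.73815772 290.71914469] [382.70888921 291.85199793]
```

View pics/c8.png

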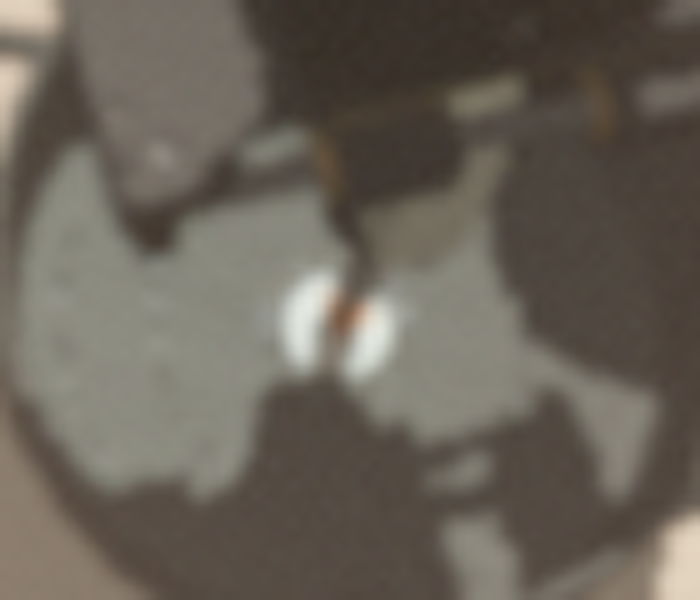

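The tip is at about (384.5,292) in front of the spot at (383.8,292.5), so it is well centred. Now a slow approach to contact.

```bash
python3 steer.py '[{"sz": 0.003, "finger_gap": 0.015}, {"sz": 0.006, "finger_gap": 0.015}, {"sz": 0.008, "finger_gap": 0.015}, {"sz": 0.009, "finger_gap": 0.015}, {"sz": 0.009, "finger_gap": 0.015}, {"sz": 0.009, "finger_gap": 0.015}]'|grep -E 'pos|force: \['
for i in 1; do python3 steer.py '[{"sz": 0.001, "finger_gap": 0.015}, {"sz": 0.001, "finger_gap": 0.015}, {"sz": 0.001, "finger_gap": 0.015}, {"sz": 0.001, "finger_gap": 0.015}]'|grep -E 'pos|force: \['; done
python3 steer.py '[{"sz": 0.001, "finger_gap": 0.015}, {"sz": 0.001, "finger_gap": 0.015}, {"sz": 0.001, "finger_gap": 0.015}, {"sz": 0.001, "finger_gap": 0.015}]'|grep -E 'pos|force: \['
python3 steer.py '[{"sz": 0.001, "finger_gap": 0.015}, {"sz": 0.001, "finger_gap": 0.015}, {"sz": 0.001, "finger_gap": 0.015}, {"sz": 0.001, "finger_gap": 0.015}]'|grep -E 'pos|force: \['
python3 steer.py '[{"sz": 0.001, "finger_gap": 0.015}, {"sz": 0.001, "finger_gap": 0.015}, {"sz": 0.001, "finger_gap": 0.015}, {"sz": 0.001, "finger_gap": 0.015}]'|grep -E 'pos|force: \['
```

```text
tool_pos: [0.4823, -0.276, 0.1703]
force: [1.0, 0.1, -2.0]
tool_pos: [0.4823, -0.276, 0.1695]
force: [-0.2, -0.4, -2.0]
tool_pos: [0.4823, -0.276, 0.1684]
force: [-0.7, 0.7, -1.7]
tool_pos: [0.4824, -0.2761, 0.1676]
force: [-0.7, -0.3, 0.9]
tool_pos: [0.4824, -0.2761, 0.1666]
force: [-0.4, 0.5, 0.9]
```

```bash
python3 steer.py '[{"sz": 0.001, "finger_gap": 0.015}, {"sz": 0.002, "finger_gap": 0.015}, {"sz": 0.002, "finger_gap": 0.015}, {"sz": 0.002, "finger_gap": 0.015}, {"sz": 0.002, "finger_gap": 0.015}]'|grep -E 'pos|force: \['
python3 steer.py '[{"sz": 0.0005, "finger_gap": 0.015}, {"sz": 0.001, "finger_gap": 0.015}, {"sz": 0.001, "finger_gap": 0.015}, {"sz": 0.001, "finger_gap": 0.015}]'|grep -E 'pos|force: \['
python3 - <<'E'
from h import *
F=[];Z=[]
for i in range(8):
    s=cam('scene'); o=env.get_obs();F.append(o['force']);Z.append(o['tool_pos'])
print(np.mean(F,0),np.std(F,0),np.mean(Z,0))
E
```

```text
tool_pos: [0.4824, -0.2761, 0.1646]
force: [0.4, 0.2, 1.8]
tool_pos: [0.4824, -0.2761, 0.1635]
force: [0.2, 0.0, 2.9]
[-0.6513314   0.04660443  2.54933268] [0.40941525 0.42522173 0.50619632] [ 0.48241069 -0.27605568  0.1635261 ]
```

```bash
python3 - <<'E'
from h import *
s=cam('scene');q=cam('top')
cv2.imwrite('pics/c9.png',np.hstack([cv2.resize(s['color'][265:315,355:415],(420,350),interpolation=cv2.INTER_CUBIC),cv2.resize(q['color'][190:270,280:380],(380,350),interpolation=cv2.INTER_CUBIC)]))
E
```

```text
(no output)
```

View pics/c9.png

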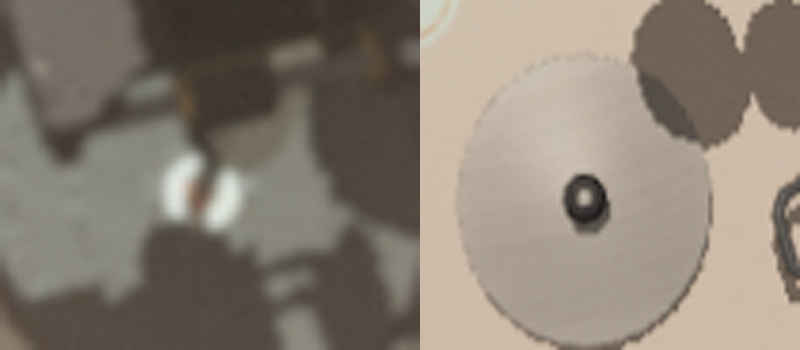

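The copper head sits in the middle of the bright spot at (200,195) in the crop. The lid lies flat on the mat, knob up.

```bash
python3 -c "
from cell import env, cams
print(env.sign_off())"
```

```text
the job is handed in; nothing more can be done
None
```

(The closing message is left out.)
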